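# Stroke the week box shut

### The arm

A 6-joint arm with a two-finger parallel gripper is mounted at the origin on a cart in front of the work surface, level with it; the furniture and walls round the work are solid. World frame = base frame: x ahead of the robot, y to its left, z up, the work surface at z = 0. Lengths are in m, angles in rad, forces in N, time in s.
With the tool pointing down it reaches from about 0.3 to 0.875 m from the base axis. Payload 6.4 kg.
Tool frame: the origin (TCP) lies between the finger pads; the fingertips stand 8 mm ahead of it and the grasp point (between the pads) lies 11 mm behind it (ctrl.finger_overhang is the distance from the TCP to the fingertips, in m); z points along the fingers, y is the line along which they close (so a half turn about z gives the same grasp; the last joint's range is limited). The gripper opens to 85 mm and grips with 20 to 120 N. Pads are 22 mm wide; open, the fingers measure 114 mm over their backs; the gripper's body (76 mm by 85 mm) begins 54 mm behind the grasp point. The pads swing forward as they close: fully open they stand 13 mm farther back than shut.
Start: joints at [-1.369, 0.181, 1.607, -0, 1.354, -0.206], TCP at [0.228, -0.528, 0.239] pointing down, gripper open.
Joint ranges: [-2.99, 2.99], [-0.89, 2.07], [0.3, 2.58], [-1.14, 4.28], [0, 2.63], [-3.12, 3.12]. Speed limits (rad/s): [2.57, 2.57, 3.01, 3.14, 3.14, 3.14].

### API

Orientations are given as a unit quaternion [w, x, y, z].
In Python, from bench import ctrl, camera gives the robot as it stands.
- The arm moves only by the shell command python3 -m pendant 'ROWS' [OPENING]. ROWS is JSON, a list of rows, each a list of 6 numbers: the shift along the world's x, y, z normalised to -1 to 1, where 1 is 200 mm, then the turn, a rotation vector about the world's x, y, z normalised to -1 to 1, where 1 is pi/2 rad. In form: [[dx, dy, dz, rx, ry, rz], ...]. A call has exactly 10 rows; each row shifts and turns the commanded pose from where the row before left it; what a row does not reach is not made up. A row lasts 1/8 s, in which the tool goes at most 62.5 mm and 10.7 degrees, less where a joint would pass 70% of its speed; a pose out of reach is approached as far as the arm can. A call with a number of a shift or a turn outside -1 to 1 is refused whole. A call with a gripper value outside its range is refused whole. OPENING is the opening, from -1 (shut) to 1 (fully open), set as the call begins (- or left out, the last holds). The fingers move at their own pace and stop on an object; the grip force is fixed at half the most. Time passes only in rows, so rows that do not move let the fingers close, or fill a call up. It gives the time, the measured TCP pose, the force, the opening and the grip force at its end, in the units of the state.
- ctrl.get_obs(): the state, without advancing time (a new reading comes with each control period).
- camera(name): name is "scene" or "top" or "wrist"; returns a dict with "color" (480x640x3 uint8, blue, green, red), "fx", "fy", "cx", "cy" (pixels), "xyz" and "rotation" of the camera in the world; the wrist camera has in their place "hand_eye" (4x4, takes a point from camera to tool coordinates, whose origin is the TCP and whose axes are the flange's). Camera axes: x right, y down, z forward; pixel columns grow to the right and rows downward; lengths in m; the calibration is good to about 2 mm. A picture is of the moment at which its call begins: read the wrist's pose just before it. There is no depth.
- ctrl.hand_in(): hands the job in; it is judged then, once.
The state is a dict: "time_s": time; "q": joint angles; "dq": joint speeds; "joint_efforts": joint torques, N m; "eef_pos": TCP position; "eef_rot": TCP orientation; "wrist_force": force on the tool from outside, world axes, zero at the start; "torque": the same for the moment, N m; "opening": opening from 0.0 (shut) to 1.0 (fully open); "grasp_force": force on a finger pad.
Only numpy, scipy, OpenCV 4.12 (cv2) and the standard library are available. Lean on these libraries where they do the work, as an engineer would, in place of code of your own. Each camera call takes 0.05 s, during which the arm holds its last target. There are 200 camera calls.

### The job

The blue week box has been filled and its seven lids stand ajar. Set your fingertips on its orange thumb rest and stroke gently along the row in one low pass to the other end, folding every lid shut in turn, then lift clear. Do not lift, tip or shove the box, and leave the things around it alone.

Things in the scene. Friction and masses are not known exactly. Their poses are not given: they have to be found in the camera images.
- week_box: blue plastic week box (pill organiser) lying on the table, loose, about 0.73 kg, 44 mm wide (its x) by 245 mm long (its y) and 28 mm high over its closed lids. Origin: centre of its underside; z up. Along its y runs one row: at the +y end the fixed orange thumb rest (32 mm long, flat top at z = 28 mm), then seven white lids 1 to 7 towards -y.
- thumb_rest (a point): centre of the flat top of the orange thumb rest, at (0, 106.5, 28) mm in the week box's frame; it is level with the tops of the closed lids and rigid
- row_end (a point): middle of the free edge of the last lid (lid 7) as it lies when shut, on its top, at (0, -118.5, 28) mm in the week box's frame; the box ends 4 mm beyond
- lid1 (a joint): opening angle of lid 1 (white flap, 42 mm across, 27 mm along the row, 3 mm thick, 1 blue dot): 0 shut and flat, starts ajar at 0.35 to 0.75 rad, stop at 1.3. Its hinge is its edge nearest the thumb rest, at y = 88.5 mm, z = 25 mm in the week box's frame; the free edge rises. Friction in the hinge (about 0.004 N m) keeps it where it is left, no spring or catch: a fingertip that slides along the row from the thumb rest rides up each flap and folds it down.
- lid2 (a joint): opening angle of lid 2 (white flap, 42 mm across, 27 mm along the row, 3 mm thick, 2 blue dots): 0 shut and flat, starts ajar at 0.35 to 0.75 rad, stop at 1.3. Its hinge is its edge nearest the thumb rest, at y = 58.5 mm, z = 25 mm in the week box's frame; the free edge rises. Friction in the hinge (about 0.004 N m) keeps it where it is left, no spring or catch: a fingertip that slides along the row from the thumb rest rides up each flap and folds it down.
- lid3 (a joint): opening angle of lid 3 (white flap, 42 mm across, 27 mm along the row, 3 mm thick, 3 blue dots): 0 shut and flat, starts ajar at 0.35 to 0.75 rad, stop at 1.3. Its hinge is its edge nearest the thumb rest, at y = 28.5 mm, z = 25 mm in the week box's frame; the free edge rises. Friction in the hinge (about 0.004 N m) keeps it where it is left, no spring or catch: a fingertip that slides along the row from the thumb rest rides up each flap and folds it down.
- lid4 (a joint): opening angle of lid 4 (white flap, 42 mm across, 27 mm along the row, 3 mm thick, 4 blue dots): 0 shut and flat, starts ajar at 0.35 to 0.75 rad, stop at 1.3. Its hinge is its edge nearest the thumb rest, at y = -1.5 mm, z = 25 mm in the week box's frame; the free edge rises. Friction in the hinge (about 0.004 N m) keeps it where it is left, no spring or catch: a fingertip that slides along the row from the thumb rest rides up each flap and folds it down.
- lid5 (a joint): opening angle of lid 5 (white flap, 42 mm across, 27 mm along the row, 3 mm thick, 5 blue dots): 0 shut and flat, starts ajar at 0.35 to 0.75 rad, stop at 1.3. Its hinge is its edge nearest the thumb rest, at y = -31.5 mm, z = 25 mm in the week box's frame; the free edge rises. Friction in the hinge (about 0.004 N m) keeps it where it is left, no spring or catch: a fingertip that slides along the row from the thumb rest rides up each flap and folds it down.
- lid6 (a joint): opening angle of lid 6 (white flap, 42 mm across, 27 mm along the row, 3 mm thick, 6 blue dots): 0 shut and flat, starts ajar at 0.35 to 0.75 rad, stop at 1.3. Its hinge is its edge nearest the thumb rest, at y = -61.5 mm, z = 25 mm in the week box's frame; the free edge rises. Friction in the hinge (about 0.004 N m) keeps it where it is left, no spring or catch: a fingertip that slides along the row from the thumb rest rides up each flap and folds it down.
- lid7 (a joint): opening angle of lid 7 (white flap, 42 mm across, 27 mm along the row, 3 mm thick, 7 blue dots): 0 shut and flat, starts ajar at 0.35 to 0.75 rad, stop at 1.3. Its hinge is its edge nearest the thumb rest, at y = -91.5 mm, z = 25 mm in the week box's frame; the free edge rises. Friction in the hinge (about 0.004 N m) keeps it where it is left, no spring or catch: a fingertip that slides along the row from the thumb rest rides up each flap and folds it down.
- spoon: metal teaspoon, 132 x 26 x 9 mm, lying loose along the week box, 70 to 85 mm on its -x side; bystander; origin under its middle
- match_box: red match box, 36 x 54 x 14 mm, loose, on the week box's +x side; bystander; origin under its middle
- candle: green tea light, 38 mm across, 15 mm high, loose, beyond the lid-7 end of the week box; bystander; origin under its middle
- mug: white mug with a pink band, 79 x 114 x 96 mm, loose, behind; bystander; origin under its middle
- garlic: garlic bulb, 60 mm, loose, behind; bystander; origin under its middle
- timer: red kitchen timer, 66 mm across, 64 mm high, loose, behind; bystander; origin under its middle

How it is judged:
On the way, in this order (a step that is already met when the one before it is completed fails the run):
1. the fingertips touch the week box over its thumb rest, all lids still ajar (contact force between the fingers and week_box above 0.2 N and y of the grasp point in the frame of week_box above 0.075 m and value of joint each of lid1, lid2, lid3, lid4, lid5, lid6, lid7 above 0.2 rad), for 0.02 s.
2. lid 1 is folded shut (value of joint lid1 below 0.15 rad), for 0.04 s.
3. lid 2 is folded shut (value of joint lid2 below 0.15 rad), for 0.04 s.
4. lid 3 is folded shut (value of joint lid3 below 0.15 rad), for 0.04 s.
5. lid 4 is folded shut (value of joint lid4 below 0.15 rad), for 0.04 s.
6. lid 5 is folded shut (value of joint lid5 below 0.15 rad), for 0.04 s.
7. lid 6 is folded shut (value of joint lid6 below 0.15 rad), for 0.04 s.
8. lid 7 is folded shut (value of joint lid7 below 0.15 rad), for 0.04 s.
At the end, for the whole second after the job is handed in: all seven lids are shut (each below 0.15 rad, its free edge within 4 mm of flat), the week box is at rest, lying flat, within 30 mm of where it was, and every bystander is within 30 mm of where it was (value of joint each of lid1, lid2, lid3, lid4, lid5, lid6, lid7 below 0.15 rad and distance of each of week_box, spoon, match_box, candle, mug, garlic, timer from where it was at the start of the episode below 0.03 m and angle between week_box's own z axis and vertical below 0.06 rad and linear speed of week_box below 0.01 m/s); the robot touches nothing.
It fails at once if the fingers press the week box with more than 35 N (contact force between the fingers and week_box above 35 N).
It fails at once if the week box is lifted more than 10 mm or tipped more than 0.2 rad (height (world z) of week_box above 0.01 m or angle between week_box's own z axis and vertical above 0.2 rad).
It fails at once if the week box is shoved more than 30 mm (distance of week_box from where it was at the start of the episode above 0.03 m).
It fails at once if the hand rises well off the row (grasp point over 100 mm above the box's underside) between the first lid and the last (value of joint lid1 below 0.15 rad and value of joint lid7 above 0.15 rad and z of the grasp point in the frame of week_box above 0.1 m).
It fails at once if a bystander is moved more than 30 mm (distance of any of spoon, match_box, candle, mug, garlic, timer from where it was at the start of the episode above 0.03 m).
It also fails if it takes over 51 s, if anything falls off the work surface, if the arm or the gripper's body presses on something with over 40 N, if the wrist force passes 120 N, or if a joint passes its speed limit or range.

## Working session

There is one attempt and no reset: what is moved stays moved. The work goes in short steps, Python scripts to look and compute and a shell command to move; the robot and the scene stay as the last step left them, time stands still between calls to the robot, and variables do not carry over. Pictures are saved under pics/ and viewed, at most 10 in all, crops included, and the job is handed in when it is done.

```bash
mkdir -p pics
cat > h.py <<'E'
import numpy as np, cv2
from bench import ctrl, camera
def snap(n,f):
    c=camera(n); cv2.imwrite('pics/'+f,c['color']); return c
E
python3 - <<'E'
from h import *
import pickle
d={}
for n in ('top','scene'):
    c=snap(n,n+'1.png'); d[n]=c
    print(n,c['fx'],c['fy'],c['cx'],c['cy'],np.round(c['xyz'],3),np.round(c['rotation'],3).tolist())
pickle.dump(d,open('cams.pkl','wb'))
o=ctrl.get_obs(); print(o['time_s'],o['eef_pos'],o['eef_rot'],o['opening'],o['wrist_force'],ctrl.finger_overhang)
E
```

```text
top 600.6751716352384 600.6751716352384 313.94065532337027 237.51470976875777 [0.414 0.079 1.208] [-0.055, 0.715, -0.695, 0.048]
scene 464.53030927650804 464.53030927650804 326.42987141437953 234.89336270153362 [0.247 0.628 0.622] [0.112, -0.261, 0.876, -0.39]
0.1 [ 0.22797014 -0.52736387  0.23847165] [-7.81168158e-04  9.79282056e-01  2.02499491e-01 -1.86499604e-06] 0.9985335675215287 [-0.72287672 -0.3817076  -0.79896946] 0.008
```

View pics/top1.png

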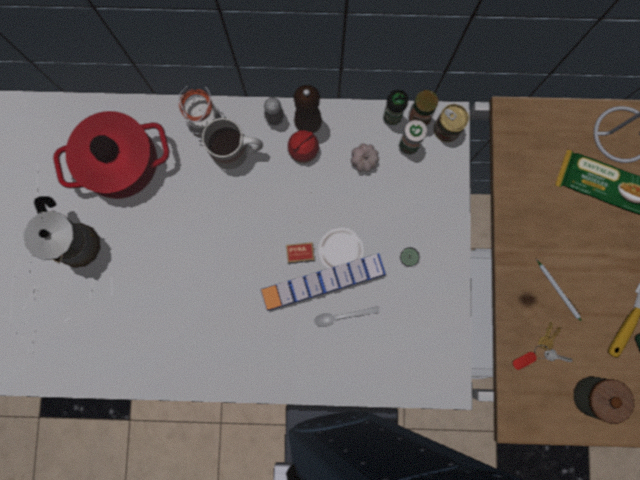

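View pics/scene1.png

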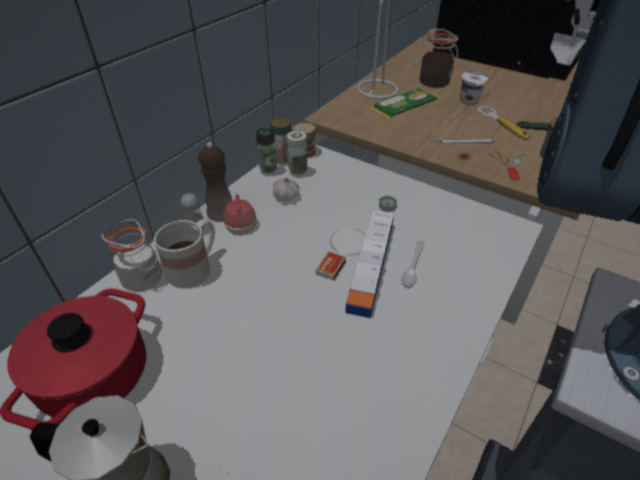

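The top view shows the box from the orange rest at about (272,297) to the lid-7 end at about (378,266). The spoon is below it, the match box above, and the candle at (409,257). I'll enlarge crops of both views for exact pixels.

Run:
```python
from h import *
a=cv2.imread('pics/top1.png')[240:330,255:425]; b=cv2.imread('pics/scene1.png')[190:325,310:440]
a=cv2.resize(a,None,fx=4.6,fy=4.6,interpolation=cv2.INTER_CUBIC); b=cv2.resize(b,None,fx=4.4,fy=4.4,interpolation=cv2.INTER_CUBIC)
cv2.imwrite('pics/topc.png',a);cv2.imwrite('pics/scc.png',b)
```

```text
(no output)
```

View pics/topc.png

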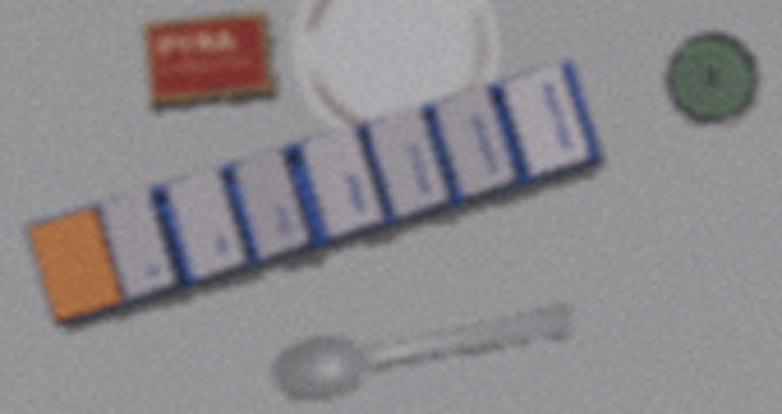

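View pics/scc.png

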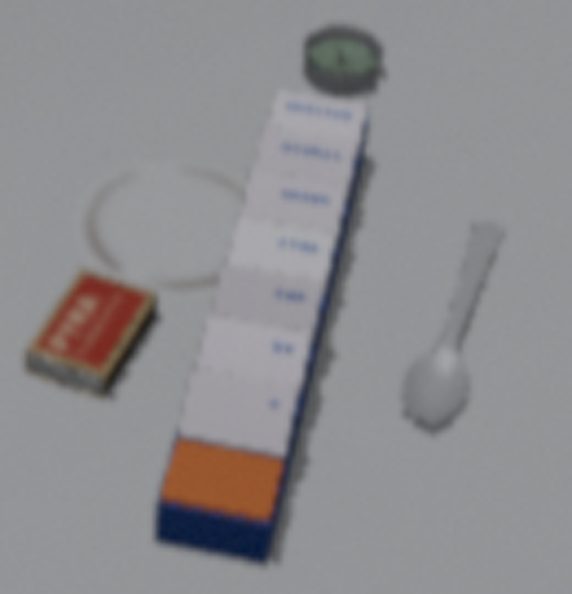

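The top crop has the orange corners at (28,224), (98,206), (121,302) and (58,321), and the blue far end at (573,62)–(602,157). In the scene crop the same orange corners are at (163,501), (176,438), (286,458) and (273,521). I'll triangulate these.

```bash
cat >> h.py <<'E'
from scipy.spatial.transform import Rotation as R
def ray(c,p):
    w,x,y,z=c['rotation']; d=R.from_quat([x,y,z,w]).apply([(p[0]-c['cx'])/c['fx'],(p[1]-c['cy'])/c['fy'],1])
    return np.array(c['xyz']),d/np.linalg.norm(d)
def tri(rs):
    A=sum(np.eye(3)-np.outer(d,d) for o,d in rs); b=sum((np.eye(3)-np.outer(d,d))@o for o,d in rs)
    return np.linalg.solve(A,b)
def onz(r,z): o,d=r; return o+d*(z-o[2])/d[2]
E
python3 - <<'E'
from h import *
import pickle
d=pickle.load(open('cams.pkl','rb')); T,S=d['top'],d['scene']
t=lambda p:(255+(p[0]+.5)/4.6-.5,240+(p[1]+.5)/4.6-.5); s=lambda p:(310+(p[0]+.5)/4.4-.5,190+(p[1]+.5)/4.4-.5)
P=[]
for a,b in [((28,224),(163,501)),((58,321),(273,521)),((98,206),(176,438)),((121,302),(286,458))]:
    p=tri([ray(T,t(a)),ray(S,s(b))]);P.append(p);print(p.round(4),onz(ray(T,t(a)),.028).round(4),onz(ray(S,s(b)),.028).round(4))
c=np.mean(P,0);print('rest',c)
ct=np.mean([onz(ray(T,t(p)),.028) for p in [(28,224),(58,321),(98,206),(121,302)]],0)
cs=np.mean([onz(ray(S,s(p)),.028) for p in [(163,501),(273,521),(176,438),(286,458)]],0);print(ct,cs)
e=np.mean([onz(ray(T,t(p)),.025) for p in [(573,62),(602,157)]],0);print('end',e, np.linalg.norm((e-ct)[:2]),np.degrees(np.arctan2(*(e-ct)[[0,1]])))
o=ctrl.get_obs();w,x,y,z=o['eef_rot'];print(R.from_quat([x,y,z,w]).as_matrix().round(3))
E
```

```text
[0.4844 0.195  0.0238] [0.4848 0.1948 0.028 ] [0.482  0.1978 0.028 ]
[0.4443 0.1807 0.0243] [0.4441 0.1804 0.028 ] [0.4431 0.1835 0.028 ]
[0.4943 0.1658 0.0248] [0.4933 0.1652 0.028 ] [0.4938 0.1685 0.028 ]
[0.4533 0.1541 0.0281] [0.4529 0.1539 0.028 ] [0.4537 0.1541 0.028 ]
rest [0.46905251 0.17389543 0.02526264]
[0.46876201 0.17359928 0.028     ] [0.46816848 0.17598524 0.028     ]
end [ 0.54084635 -0.04327019  0.025     ] 0.22853559185527456 161.61392325873436
[[ 0.918  0.397 -0.   ]
 [ 0.397 -0.918  0.002]
 [ 0.    -0.002 -1.   ]]
```

```bash
python3 -m pendant '[[0.075,0.22,0,0,0,0.059],[0.075,0.22,0,0,0,0.059],[0.075,0.22,0,0,0,0.059],[0.075,0.22,0,0,0,0.059],[0.075,0.22,0,0,0,0.059],[0.075,0.22,0,0,0,0.059],[0.075,0.22,0,0,0,0.059],[0.075,0.22,0,0,0,0.059],[0.075,0.22,0,0,0,0.059],[0.075,0.22,0,0,0,0.059]]' -1 && python3 -m pendant '[[0.075,0.22,0,0,0,0.059],[0.075,0.22,0,0,0,0.059],[0.075,0.22,0,0,0,0.059],[0.075,0.22,0,0,0,0.059],[0.075,0.22,0,0,0,0.059],[0.075,0.22,0,0,0,0.059],[0,0,-0.2,0,0,0],[0,0,-0.2,0,0,0],[0,0,-0.2,0,0,0],[0,0,0,0,0,0]]'
python3 - <<'E'
from h import *
o=ctrl.get_obs();w,x,y,z=o['eef_rot'];print(R.from_quat([x,y,z,w]).as_matrix().round(3))
import json
c=snap('wrist','w1.png');print(np.round(c['hand_eye'],4).tolist(),c['fx'],c['cx'],c['cy'])
E
```

```text
time_s: 1.35
eef_pos: [0.3781, -0.0863, 0.2392]
eef_rot: [0.0, 0.785, 0.62, 0.0]
wrist_force: [0.7, 0.0, 0.3]
opening: -0.002
grasp_force: 0.0
time_s: 2.6
eef_pos: [0.465, 0.1758, 0.1161]
eef_rot: [-0.003, 0.585, 0.811, -0.003]
wrist_force: [0.1, -0.2, 0.4]
opening: 0.001
grasp_force: 0.0
[[-0.314  0.949 -0.008]
 [ 0.949  0.314 -0.001]
 [ 0.002 -0.008 -1.   ]]
[[0.0003, -0.9465, -0.3226, 0.0818], [1.0, 0.0004, -0.0001, -0.0003], [0.0003, -0.3226, 0.9465, -0.1348], [0.0, 0.0, 0.0, 1.0]] 338.8490988823307 314.23108361818043 243.25677692198448
```

View pics/w1.png

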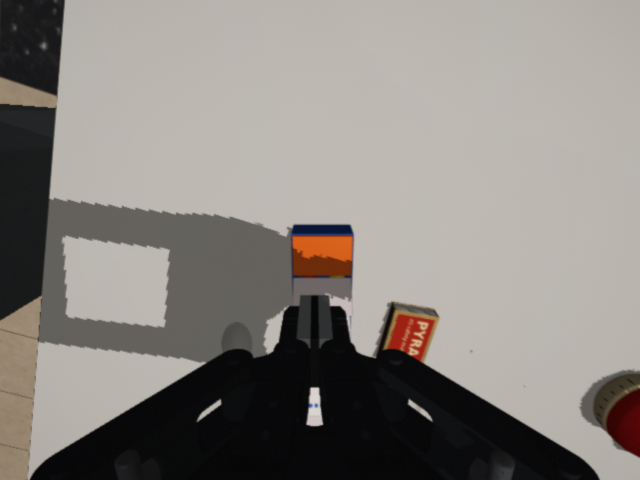

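The wrist view has the box straight in the image, with the rest's top at pixel corners (292,235), (353,235), (353,277) and (293,277). I'll check its position from these.

Run:
```python
from h import *
import pickle
o=ctrl.get_obs();w,x,y,z=o['eef_rot'];M=R.from_quat([x,y,z,w]).as_matrix();p=np.array(o['eef_pos']);print(p)
c=camera('wrist');H=np.array(c['hand_eye']);P=[]
for u,v in [(292,235),(353,235),(353,277),(293,277)]:
    d=M@H[:3,:3]@[(u-c['cx'])/c['fx'],(v-c['cy'])/c['fy'],1]; P.append(onz((p+M@H[:3,3],d),.028))
print(np.round(P,4),np.mean(P,0)); 
e=P[0]-P[1];print(np.linalg.norm(e),np.degrees(np.arctan2(e[1],e[0])),np.linalg.norm(P[1]-P[2]))
```

```text
[0.46694079 0.17602002 0.11844368]
[[0.4481 0.1815 0.028 ]
 [0.4884 0.195  0.028 ]
 [0.4996 0.165  0.028 ]
 [0.4582 0.1512 0.028 ]] [0.47357044 0.17317657 0.028     ]
0.0424794266582116 -161.5902134297106 0.03198727462763105
```

```bash
python3 -m pendant '[[0.015,0,-0.06,0,0,0],[0,0,-0.06,0,0,0],[0,0,-0.06,0,0,0],[0,0,-0.06,0,0,0],[0,0,-0.06,0,0,0],[0,0,-0.06,0,0,0],[0,0,-0.015,0,0,0],[0,0,-0.015,0,0,0],[0,0,0,0,0,0],[0,0,0,0,0,0]]'
```

```text
time_s: 3.95
eef_pos: [0.4714, 0.1762, 0.0417]
eef_rot: [0.0, 0.585, 0.811, 0.0]
wrist_force: [-0.7, 0.4, 0.3]
opening: -0.004
grasp_force: 0.0
```

```bash
python3 -m pendant '[[0,0,-0.005,0,0,0],[0,0,-0.005,0,0,0],[0,0,-0.005,0,0,0],[0,0,-0.005,0,0,0],[0,0,0,0,0,0],[0,0,0,0,0,0],[0,0,0,0,0,0],[0,0,0,0,0,0],[0,0,0,0,0,0],[0,0,0,0,0,0]]'
```

```text
time_s: 5.2
eef_pos: [0.4711, 0.1761, 0.0373]
eef_rot: [0.0, 0.585, 0.811, -0.0]
wrist_force: [-0.2, 0.6, 0.4]
opening: 0.002
grasp_force: 0.0
```

```bash
python3 -m pendant '[[0,0,-0.0025,0,0,0],[0,0,-0.0025,0,0,0],[0,0,-0.0025,0,0,0],[0,0,0,0,0,0],[0,0,0,0,0,0],[0,0,0,0,0,0],[0,0,0,0,0,0],[0,0,0,0,0,0],[0,0,0,0,0,0],[0,0,0,0,0,0]]'
```

```text
time_s: 6.45
eef_pos: [0.4711, 0.1761, 0.0361]
eef_rot: [0.0, 0.585, 0.811, -0.0]
wrist_force: [-2.8, 0.1, 5.6]
opening: 0.001
grasp_force: 2.7
```

Light contact of about 5 N on the rest. Starting the stroke.

```bash
python3 -m pendant '[[0.008,-0.024,0,0,0,0],[0.008,-0.024,0,0,0,0],[0.008,-0.024,0,0,0,0],[0.008,-0.024,0,0,0,0],[0.008,-0.024,0,0,0,0],[0.008,-0.024,0,0,0,0],[0.008,-0.024,0,0,0,0],[0.008,-0.024,0,0,0,0],[0,0,0,0,0,0],[0,0,0,0,0,0]]'
python3 - <<'E'
from h import *
snap('scene','s2.png'); a=cv2.imread('pics/s2.png')[180:330,290:450]; cv2.imwrite('pics/s2c.png',cv2.resize(a,None,fx=4,fy=4,interpolation=cv2.INTER_CUBIC))
E
```

```text
time_s: 7.7
eef_pos: [0.4844, 0.1372, 0.036]
eef_rot: [0.0, 0.586, 0.811, 0.0]
wrist_force: [-0.6, -0.2, 4.9]
opening: -0.003
grasp_force: 2.5
```

View pics/s2c.png

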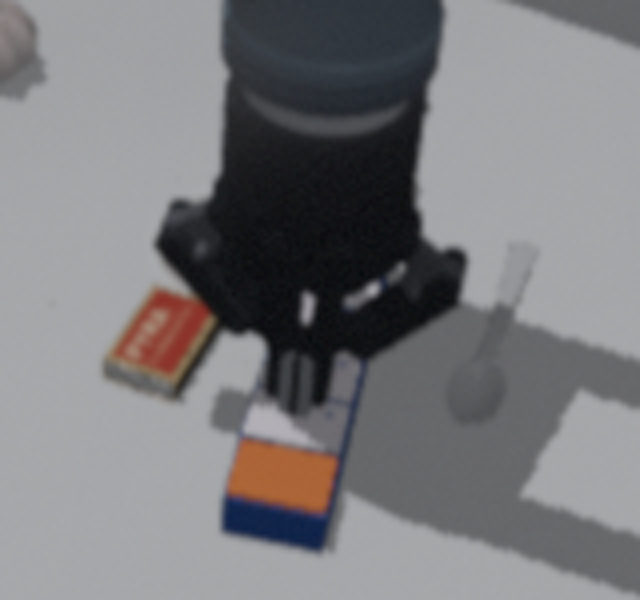

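Lid 1 is shut flat behind the fingertips at (298,395). The box hasn't moved and the fingers are near the middle of the row, so I'll continue.

```bash
python3 -m pendant '[[0.008,-0.024,0,0,0,0],[0.008,-0.024,0,0,0,0],[0.008,-0.024,0,0,0,0],[0.008,-0.024,0,0,0,0],[0.008,-0.024,0,0,0,0],[0.008,-0.024,0,0,0,0],[0.008,-0.024,0,0,0,0],[0.008,-0.024,0,0,0,0],[0.008,-0.024,0,0,0,0],[0.008,-0.024,0,0,0,0]]'
```

```text
time_s: 9.0
eef_pos: [0.5, 0.09, 0.036]
eef_rot: [-0.0, 0.586, 0.811, 0.0]
wrist_force: [-0.9, 4.2, 5.4]
opening: -0.002
grasp_force: 3.2
```

```bash
python3 -m pendant '[[0.008,-0.024,0,0,0,0],[0.008,-0.024,0,0,0,0],[0.008,-0.024,0,0,0,0],[0.008,-0.024,0,0,0,0],[0.008,-0.024,0,0,0,0],[0.008,-0.024,0,0,0,0],[0.008,-0.024,0,0,0,0],[0.008,-0.024,0,0,0,0],[0.008,-0.024,0,0,0,0],[0.008,-0.024,0,0,0,0]]'
```

```text
time_s: 10.25
eef_pos: [0.5158, 0.0421, 0.036]
eef_rot: [-0.0, 0.586, 0.811, 0.0]
wrist_force: [-2.8, 5.1, 7.6]
opening: 0.002
grasp_force: 3.6
```

```bash
python3 -m pendant '[[0.008,-0.024,0,0,0,0],[0.008,-0.024,0,0,0,0],[0.008,-0.024,0,0,0,0],[0.008,-0.024,0,0,0,0],[0.008,-0.024,0,0,0,0],[0.008,-0.024,0,0,0,0],[0.008,-0.024,0,0,0,0],[0.008,-0.024,0,0,0,0],[0.008,-0.024,0,0,0,0],[0.008,-0.024,0,0,0,0]]'
```

```text
time_s: 11.5
eef_pos: [0.5316, -0.0057, 0.036]
eef_rot: [-0.001, 0.586, 0.811, 0.0]
wrist_force: [-2.2, 6.0, 9.0]
opening: -0.002
grasp_force: 4.0
```

```bash
python3 -m pendant '[[0.008,-0.024,0,0,0,0],[0.008,-0.024,0,0,0,0],[0.008,-0.024,0,0,0,0],[0.008,-0.024,0,0,0,0],[0.008,-0.024,0,0,0,0],[0.008,-0.024,0,0,0,0],[0.008,-0.024,0,0,0,0],[0,0,0,0,0,0],[0,0,0,0,0,0],[0,0,0,0,0,0]]'
```

```text
time_s: 12.75
eef_pos: [0.543, -0.0401, 0.0359]
eef_rot: [0.0, 0.586, 0.811, -0.0]
wrist_force: [-1.2, 2.0, 5.8]
opening: -0.002
grasp_force: 2.8
```

```bash
python3 -m pendant '[[0,0,0.02,0,0,0],[0,0,0.05,0,0,0],[0,0,0.1,0,0,0],[0,0,0.15,0,0,0],[0,0,0.2,0,0,0],[-0.15,-0.2,0.2,0,0,0],[-0.15,-0.25,0.1,0,0,0],[-0.15,-0.25,0,0,0,0],[-0.15,-0.25,0,0,0,0],[0,0,0,0,0,0]]'
python3 - <<'E'
from h import *
c=snap('scene','s3.png'); snap('top','t3.png')
a=cv2.resize(cv2.imread('pics/s3.png')[170:330,300:440],None,fx=2.8,fy=2.8,interpolation=cv2.INTER_CUBIC)
b=cv2.resize(cv2.imread('pics/t3.png')[240:330,255:425],None,fx=2.07,fy=2.07,interpolation=cv2.INTER_CUBIC)
o=np.zeros((448,392+352,3),np.uint8);o[:a.shape[0],:392]=a;o[:b.shape[0],392:392+b.shape[1]]=b;cv2.imwrite('pics/f.png',o)
E
```

```text
time_s: 14.0
eef_pos: [0.422, -0.2322, 0.1995]
eef_rot: [0.001, 0.588, 0.809, -0.001]
wrist_force: [0.8, 0.6, 0.8]
opening: -0.004
grasp_force: 0.0
```

View pics/f.png

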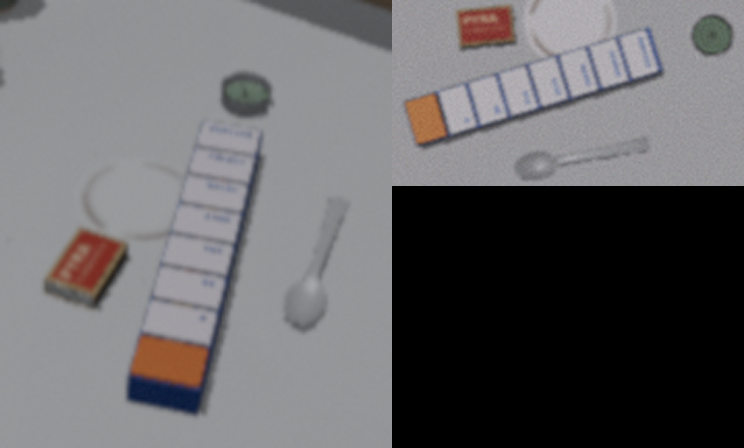

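All seven lids lie flat with even gaps. The box's top-view corner at about (405,101) matches its start within about a millimetre, and the bystanders haven't moved.

```bash
python3 -c "
from bench import ctrl
print(ctrl.hand_in())"
```

```text
the job is handed in; nothing more can be done
None
```

The final pictures show all seven lids folded shut in one low stroke, with the box and everything around it still in place; the arm is clear and the job is handed in, though no verdict came back.

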